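# Turn the heating up four clicks and store it

## Task

Turn the heating controller's dial up by exactly four clicks: with a fingertip, push the lug on the dial round clockwise (seen from above) from where it stands, and do not go past the fourth click. Then press the round key beside the dial right down to store the setting, and let it come up again. Do not press the key before the four clicks are made; leave the stamp, the eraser and the clip where they are - nothing is to be gripped or lifted.

Things in the scene. Friction and masses are not known exactly. Their poses are not given: they have to be found in the camera images.
- unit: Heating controller fixed to the desk: a flat white housing 130 mm along its x, 214 mm along its y, 28 mm high, with a dial (axis at x 0, y +36 mm), a round key (x -22 mm, y -70 mm) and a small flat grey display (x +36 mm, y -70 mm). Origin at the centre of the underside; z up. It may be turned up to 0.5 rad about the vertical.
- dial_axis (a point): Point on the dial's vertical axis, at the height of the dial's flat top (42 mm above the desk). The dial is a grey disc 100 mm across (101 mm over the ribs of its rim). Nine black tick marks on the housing round it, one for each click position, lie on the half of the circle away from the unit's front (-x); the long ticks are the first, middle and last.
- dial_lug (a point): Centre of the top of the dial's lug, a round upright post 15 mm thick, 38 mm from the dial axis, standing 20 mm above the dial's flat top (its top is 62 mm above the desk). It turns with the dial and is pushed from the side; about 3 to 5 N pushes it out of a click.
- dial (a joint): Dial angle in rad, growing clockwise seen from above. At 0 (first tick) the lug points from the dial axis 96 degrees counter-clockwise of the unit's +x. Nine sprung click positions, 24 degrees (0.419 rad) apart, from 0 to 3.35, with end stops just beyond. It starts in one of the first four. Past half way it jumps on by itself into the next position and stays. Four clicks are 1.676 rad.
- key (a joint): Travel of the key in m: 0 up, 0.006 right down. Sprung: about 5 N holds it down, and it comes up by itself when released.
- key_top (a point): Centre of the top of the round grey key, 30 mm across, 50 mm above the desk, standing 10 mm out of a white collar 46 mm across; it goes down 6 mm; pressed straight down.
- stamp: Black rubber stamp standing on the desk left of the unit, 28 x 56 x 70 mm high, origin at the centre of its underside. Loose; not to be moved.
- eraser: Eraser in a grey sleeve lying before the unit, 20 x 44 x 12 mm, origin at the centre of its underside. Loose; not to be moved.
- clip: Black foldback clip lying before the unit, 33 x 41 x 22 mm, origin at the centre of its underside. Loose; not to be moved.

How it is judged (in metres and radians):
On the way, in this order (a step that is already met when the one before it is completed fails the run):
1. the dial stands four clicks clockwise of its start, the key still up (distance of dial_lug from where it was at the start of the episode between 0.0532 and 0.0596 m and value of joint key below 0.002 m), for 0.3 s.
2. the key is pressed right down with the dial there (distance of dial_lug from where it was at the start of the episode between 0.0532 and 0.0596 m and value of joint key above 0.0045 m), for 0.05 s.
At the end, for the whole second after the job is handed in: The dial rests in the fourth click position clockwise of its start (lug 53 to 60 mm in a straight line from where it began; the fourth click is at 56 mm), at rest, and the key is up again (within 1.5 mm) (distance of dial_lug from where it was at the start of the episode between 0.0532 and 0.0596 m and velocity of joint dial between -0.1 and 0.1 rad/s and value of joint key below 0.0015 m); the robot touches nothing.
It fails at once if the dial is turned past the fourth click (more than 4.6 clicks) (distance of dial_lug from where it was at the start of the episode above 0.0624 m).
It fails at once if the key is pressed (3 mm or more) before the dial has made its four clicks (value of joint key above 0.003 m and distance of dial_lug from where it was at the start of the episode below 0.052 m).
It fails at once if the rubber stamp is moved more than 15 mm, tipped or lifted (distance of stamp from where it was at the start of the episode above 0.015 m or angle between stamp's own z axis and vertical above 0.5 rad).
It fails at once if the eraser is moved more than 15 mm, tipped or lifted (distance of eraser from where it was at the start of the episode above 0.015 m or angle between eraser's own z axis and vertical above 0.5 rad).
It fails at once if the foldback clip is moved more than 15 mm, tipped or lifted (distance of clip from where it was at the start of the episode above 0.015 m or angle between clip's own z axis and vertical above 0.5 rad).
It also fails if it takes over 56 s, if anything falls off the work surface, if the arm or the gripper's body presses on something with over 40 N, if the wrist force passes 120 N, or if a joint passes its speed limit or range.

## Robot

A 6-joint arm with a two-finger parallel gripper is mounted at the origin on a cart in front of the work surface, level with it; the furniture and walls round the work are solid. World frame = base frame: x ahead of the robot, y to its left, z up, the work surface at z = 0. Lengths are in mm, angles in rad, forces in N, time in s.
With the tool pointing down it reaches from about 375 to 925 mm from the base axis. Payload 5.7 kg.
Tool frame: the origin (TCP) lies midway between the tips of the shut fingers; the grasp point (between the pads) lies 19 mm behind it; z points along the fingers, y is the line along which they close (so a half turn about z gives the same grasp; the last joint's range is limited). The gripper opens to 85 mm and grips with 20 to 120 N. Pads are 22 mm wide; open, the fingers measure 114 mm over their backs; the gripper's body (76 mm by 85 mm) begins 54 mm behind the grasp point. The pads swing forward as they close: fully open they stand 13 mm farther back than shut.
Start: joints at [-1.248, 0.359, 1.51, -0, 1.272, -0.115], TCP at [254.35, -543.387, 231.267] pointing down, gripper open.
Joint ranges: [-2.97, 2.97], [-1.01, 2.36], [0.21, 2.38], [-0.96, 4.11], [0.2, 2.71], [-2.98, 2.98]. Speed limits (rad/s): [2.39, 2.39, 3.14, 3.14, 3.14, 3.14].

## Interface

Orientations are given as a unit quaternion [w, x, y, z].
In Python, from cell import telemetry, viewer, env gives the robot as it stands.
- The arm moves only by the tool step_arm, never from a script. Its argument "moves" is a list of rows, each a list of 6 numbers: the shift along the tool's x, y, z in mm, then the turn, a rotation vector about the tool's x, y, z in degrees. In form: [[dx, dy, dz, ax, ay, az], ...]. A call has 1 to 8 rows; each row shifts and turns the commanded pose from where the row before left it, along the tool's axes as they then stand; what a row does not reach is not made up. A row lasts 1/8 s, in which the tool goes at most 62.5 mm and 10.7 degrees, less where a joint would pass 70% of its speed; a pose out of reach is approached as far as the arm can. A call with a gripper value outside its range is refused whole. "claw" is the finger opening in mm, from 0 to 85.4, set as the call begins (left out, the last holds). The fingers move at their own pace and stop on an object; "squeeze" is the grip in N (left out, the last holds). Time passes only in rows, so rows that do not move let the fingers close. It gives the time, the measured TCP pose, the force, the opening and the grip force at its end, in the units of the state.
- telemetry.get_obs(): the state, without advancing time (a new reading comes with each control period).
- viewer.grab_frame(name): name is "scene" or "top"; returns the picture (384x512x3 uint8, red, green, blue); there is no depth.
- viewer.calibration(name): a dict with "mtx" (3x3 intrinsics, pixels), "rvec" (rotation vector, rad) and "tvec" (3), from world to camera coordinates, as OpenCV has them. Camera axes: x right, y down, z forward; pixel columns grow to the right and rows downward; lengths in mm; the calibration is good to about 2 mm. A picture is of the moment at which its call begins. calibration takes no time and is no camera call.
- env.hand_in(): hands the job in; it is judged then, once.
Trained networks look in the newest picture that a camera, given by its name, has taken for a name from the list of things; names that differ only in an ending like _2 or _b are one class to them, and where a whole thing is asked for, a point or a joint stands for the part that bears it (a point fixed in the world has none). Each returns a list of dicts, best first, with "score" (0 to 1); they miss things now and then, are a little off and sometimes report something else, mostly with a low value. They report only what shows in the picture. A call takes as long as a camera call.
- viewer.spot_in(camera, query): "position" ([x, y, z] in mm, in the coordinates of the camera as it stood for that picture, good to about 4 mm: the middle of the surface that is visible of it).
- viewer.masks_of(camera, query): "pixels" (384x512 bool, what is visible of it).
The state is a dict: "time": time; "joint_pos": joint angles; "joint_vel": joint speeds; "effort": joint torques, N m; "ee_pos": TCP position; "ee_rot": TCP orientation; "contact_force": force on the tool from outside, world axes, zero at the start; "wrist_torque": the same for the moment, N m; "opening": finger opening in mm; "grasp_force": force on a finger pad.
Only numpy, scipy, OpenCV 4.12 (cv2) and the standard library are available. Lean on these libraries where they do the work, as an engineer would, in place of code of your own. Each camera call takes 0.05 s, during which the arm holds its last target. There are 200 camera calls.

## Working session

There is one attempt and no reset: what is moved stays moved. The work goes in short steps, Python scripts to look and compute and a tool call to move; the robot and the scene stay as the last step left them, time stands still between calls to the robot, and variables do not carry over. Pictures are saved under pics/ and viewed, at most 10 in all, crops included, and the job is handed in when it is done.

Besides the shell and the picture viewer there is one more tool, called after "Request:" as name(argument=value, ...) on one line, values as JSON. step_arm: Moves the arm, as the interface text tells. Its arguments: {"type":"object","properties":{"moves":{"type":"array"},"claw":{"type":"number"},"squeeze":{"type":"number"}},"required":["moves"]}

```bash
mkdir -p pics
cat > h.py <<'E'
import numpy as np, cv2
from cell import telemetry, viewer, env
def cal(n):
    c=viewer.calibration(n); R=cv2.Rodrigues(np.array(c["rvec"],float))[0]
    return np.array(c["mtx"],float),R,np.array(c["tvec"],float).ravel()
def proj(n,P):
    K,R,t=cal(n); return cv2.projectPoints(np.array(P,float).reshape(-1,1,3),cv2.Rodrigues(R)[0],t,K,None)[0].reshape(-1,2)
def toworld(n,p):
    K,R,t=cal(n); return R.T@(np.array(p)-t)
def ray(n,uv,z):
    K,R,t=cal(n); d=R.T@np.linalg.inv(K)@np.array([uv[0],uv[1],1.]); o=-R.T@t
    return o+d*(z-o[2])/d[2]
def save(n,f):
    im=viewer.grab_frame(n); cv2.imwrite("pics/"+f,im[:,:,::-1]); return im
E
python3 - <<'E'
from h import *
np.set_printoptions(precision=1,suppress=True)
a=save("top","t0.png"); b=save("scene","s0.png")
for c in("top","scene"):
    print(c,"cam",-cal(c)[1].T@cal(c)[2])
    for q in("dial_axis","dial_lug","key_top","unit","stamp"):
        print(q,[(round(d["score"],2),toworld(c,d["position"])) for d in viewer.spot_in(c,q)[:2]])
o=telemetry.get_obs();print(o["time"],o["ee_pos"],o["ee_rot"])
E
```

```text
top cam [490.9 -47.6 933.8]
dial_axis [(0.95, array([ 541.3, -198.9,   26. ]))]
dial_lug []
key_top []
unit [(0.9, array([ 543.3, -197. ,   27. ]))]
stamp [(0.63, array([528.3, -54.4,  15.8]))]
scene cam [214.3 473.9 657.4]
dial_axis [(0.76, array([ 531.5, -170.4,   28.7]))]
dial_lug [(0.75, array([ 541.2, -152.6,   41.8]))]
key_top [(0.41, array([ 517.6, -265.9,   45.7]))]
unit [(0.89, array([ 529.3, -165.4,   30.3]))]
stamp [(0.59, array([520.5, -42.3,  18.7]))]
0.6 [ 254.3 -543.4  231.3] [-0.   1.   0.2  0. ]
```

View pics/t0.png

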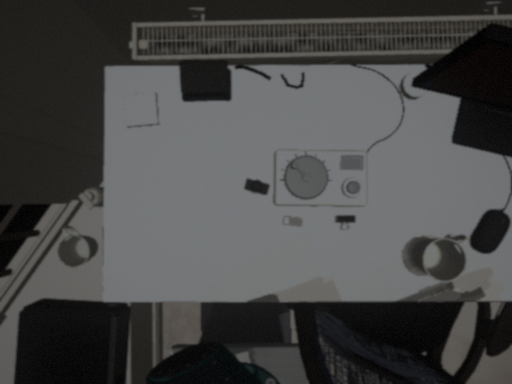

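View pics/s0.png

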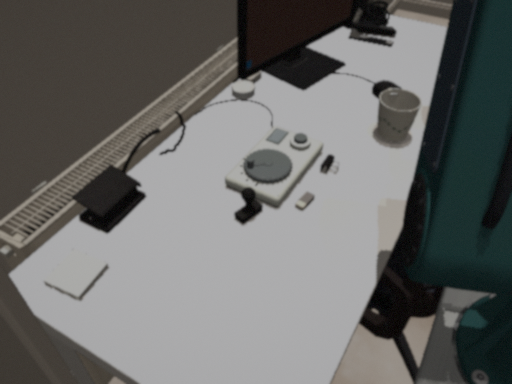

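The top view shows the unit with its dial at about (306,177), key (351,187), display (351,162), and the stamp at about (257,186). The scene view shows the lug near (250,163). I'll enlarge both.

Run:
```python
import cv2,numpy as np
t=cv2.imread("pics/t0.png")[140:235,235:375]; s=cv2.imread("pics/s0.png")[120:225,220:340]
t=cv2.resize(t,(700,475),interpolation=cv2.INTER_CUBIC); cv2.imwrite("pics/t0c.png",cv2.convertScaleAbs(t,alpha=1.5))
s=cv2.resize(s,(680,595),interpolation=cv2.INTER_CUBIC); cv2.imwrite("pics/s0c.png",cv2.convertScaleAbs(s,alpha=1.4))
```

```text
(no output)
```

View pics/t0c.png

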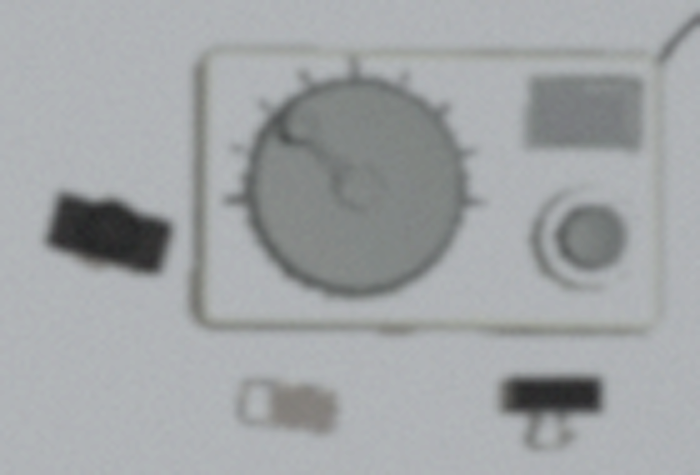

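View pics/s0c.png

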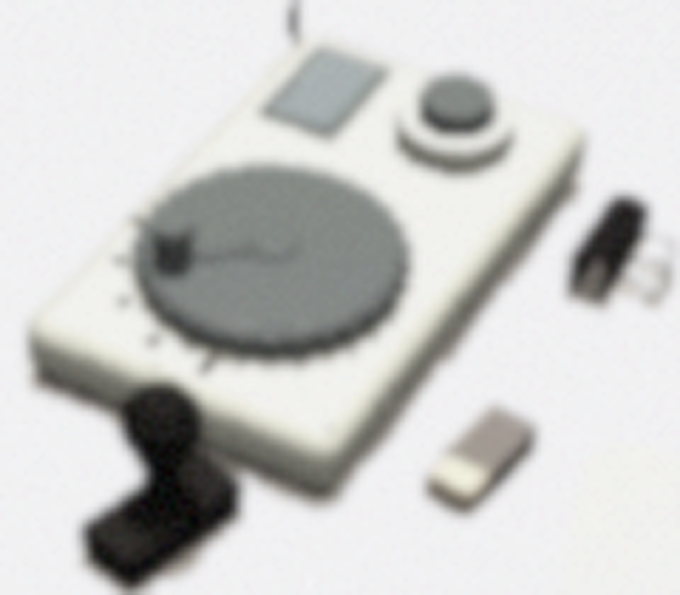

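The enlarged top view puts the dial centre at about (357,188) and the lug at about (290,130), near the third tick (index 2). The key top is at (593,237). In the enlarged scene view the dial is at (272,258), the lug at (172,243) and the key at (458,103). I'll fit the unit pose to both views.

Run:
```python
from h import *
from scipy.optimize import least_squares
np.set_printoptions(precision=1,suppress=True)
T=lambda x,y:((x+.5)/5-.5+235,(y+.5)/5-.5+140)
S=lambda x,y:((x+.5)/(680/120)-.5+220,(y+.5)/(595/105)-.5+120)
U={'axis':(0,36,42),'key':(-22,-70,50),'disp':(36,-70,28)}
ot={'axis':T(357,188),'key':T(593,237),'disp':T(585,113)}
os_={'axis':S(272,258),'key':S(458,103),'disp':S(325,92)}
def W(p,u):
    c,s=np.cos(p[2]),np.sin(p[2]); return np.array([p[0]+c*u[0]-s*u[1],p[1]+s*u[0]+c*u[1],u[2]])
for cams in ([("top",ot)],[("scene",os_)],[("top",ot),("scene",os_)]):
    f=lambda p:np.concatenate([proj(n,W(p,U[k]))[0]-o[k] for n,o in cams for k in U])
    r=least_squares(f,[540,-195,0]); print(r.x[:2],r.x[2].round(4),r.fun)
p=r.x
for k in U: print(k,W(p,U[k]), ray("top",ot[k],U[k][2]), ray("scene",os_[k],U[k][2]))
a=W(p,U['axis'])
for n,uv in (("top",T(290,130)),("scene",S(172,243))):
    l=ray(n,uv,62)-a; print(n,"lug",l,np.hypot(*l[:2]),"deg from unit x",np.degrees(np.arctan2(l[1],l[0])-p[2]))
for c,q in(("top","stamp"),):
    m=viewer.masks_of(c,q)
    if m: ys,xs=np.nonzero(m[0]["pixels"]); print(m[0]["score"],xs.min(),xs.max(),ys.min(),ys.max(),ray("top",(xs.mean(),ys.mean()),35))
o=telemetry.get_obs();print(o["time"],o["ee_pos"],o["ee_rot"])
```

```text
[ 543.5 -200.5] -0.0299 [-0.  -0.2  0.4  0.1 -0.4  0.1]
[ 541.  -195.8] -0.0256 [ 0.  -0.9  0.1 -0.3 -0.1  1.4]
[ 542.7 -199.1] -0.0275 [-0.6  0.2 -0.2  0.4 -1.   0.4  0.  -2.1  0.1 -1.3 -0.   0.4]
axis [ 543.7 -163.1   42. ] [ 544.1 -164.5   42. ] [ 540.6 -157.3   42. ]
key [ 518.8 -268.5   50. ] [ 519.6 -269.    50. ] [ 516.9 -264.1   50. ]
disp [ 576.8 -270.1   28. ] [ 577.7 -272.4   28. ] [ 577.4 -271.4   28. ]
top lug [25.6 30.4 20. ] 39.76099437375309 deg from unit x 51.41845202246964
scene lug [21.2 36.5 20. ] 42.16303702916992 deg from unit x 61.432946952294614
0.6 245 268 179 194 [526.3 -51.8  35. ]
0.65 [ 254.4 -543.4  231.3] [-0.   1.   0.2 -0. ]
```

Request:
step_arm(moves=[[0,0,0,0,0,-10],[0,0,0,0,0,-10],[0,0,0,0,0,-10],[0,0,0,0,0,-10],[0,0,0,0,0,-10],[0,0,0,0,0,-10],[0,0,0,0,0,-10],[0,0,0,0,0,-10]], claw=0, squeeze=20)

```text
time: 1.65
ee_pos: [254.3, -543.4, 231.3]
ee_rot: [0.0, 0.606, 0.796, -0.0]
contact_force: [0.5, 0.2, 0.6]
opening: -0.2
grasp_force: 0.0
```

```bash
cat >> h.py <<'E'
from scipy.spatial.transform import Rotation as Ro
def to(target,phi):
    o=telemetry.get_obs(); q=o["ee_rot"]; R=Ro.from_quat([q[1],q[2],q[3],q[0]])
    X=R.as_matrix()[:,0]; ph=np.degrees(np.arctan2(X[1],X[0]))
    print("t",o["time"],"pos",np.round(o["ee_pos"],1),"phi",ph.round(2),"az needed",(ph-phi).round(2),"j",np.round(o["joint_pos"],2),"F",np.round(o["contact_force"],1),"op",o["opening"])
    d=np.array(target)-o["ee_pos"]; print("shift tool",R.inv().apply(d).round(1))
E
python3 -c "
from h import *
to([549.7,-116.7,150],136.4)"
```

```text
t 1.65 pos [ 254.3 -543.4  231.3] phi 105.41 az needed -30.99 j [-1.25  0.36  1.51 -0.    1.27 -1.52] F [0.5 0.2 0.6] op -0.1804098402582061
shift tool [332.9 398.1  81.3]
```

Request:
step_arm(moves=[[37,44,0,0,0,0],[37,44,0,0,0,0],[37,44,0,0,0,0],[37,44,0,0,0,0],[37,44,0,0,0,0],[37,44,0,0,0,0],[37,44,0,0,0,0],[37,44,0,0,0,0]])

```text
time: 2.65
ee_pos: [518.2, -164.4, 231.6]
ee_rot: [0.0, 0.608, 0.794, 0.0]
contact_force: [0.6, -0.6, 0.2]
opening: 0.3
grasp_force: 0.0
```

Request:
step_arm(moves=[[36,46,10,0,0,0],[0,0,20,0,0,-8],[0,0,20,0,0,-8],[0,0,20,0,0,-8],[0,0,10,0,0,-7],[0,0,0,0,0,0]])

```text
time: 3.4
ee_pos: [551.6, -119.0, 150.6]
ee_rot: [-0.001, 0.374, 0.927, 0.0]
contact_force: [-0.3, 0.1, -0.1]
opening: 0.3
grasp_force: 0.0
```

```bash
python3 -c "
from h import *
to([549.7,-116.7,49],136.4)
im=save('scene','s1.png');save('top','t1.png')
s=cv2.imread('pics/s1.png')[90:225,190:340]; cv2.imwrite('pics/s1c.png',cv2.convertScaleAbs(cv2.resize(s,(660,594),interpolation=cv2.INTER_CUBIC),alpha=1.4))"
```

```text
t 3.4 pos [ 551.6 -119.   150.6] phi 136.02 az needed -0.38 j [-0.33  0.39  1.68  0.    1.07 -1.14] F [-0.3  0.1 -0.1] op 0.2985889987354742
shift tool [  2.8   0.4 101.6]
```

View pics/s1c.png

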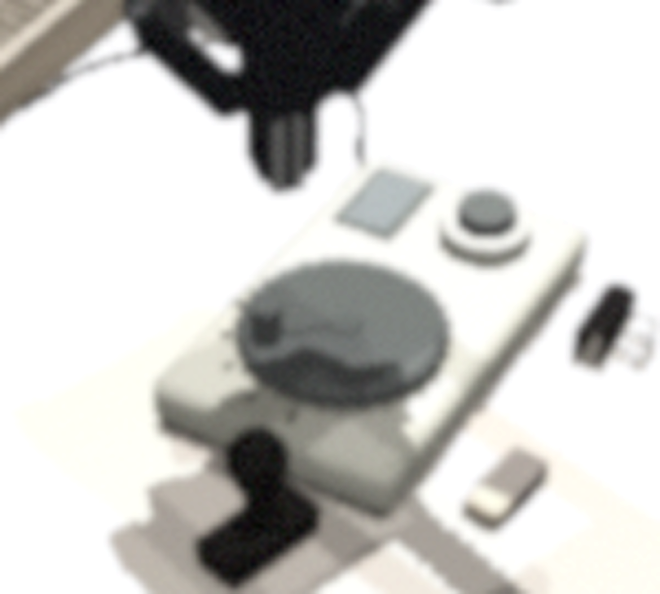

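The fingertips are shut above the dial, with the tip at about (285,185) in the crop. The lug is untouched at (265,325), and the stamp is clear. I'll go down on the counter-clockwise side of the lug.

Request:
step_arm(moves=[[3,0,25,0,0,0],[0,0,25,0,0,0],[0,0,20,0,0,0],[0,0,12,0,0,0],[0,0,10,0,0,0],[0,0,9,0,0,0],[0,0,0,0,0,0]])

```text
time: 4.38
ee_pos: [549.8, -117.1, 49.9]
ee_rot: [-0.0, 0.374, 0.927, 0.0]
contact_force: [0.4, -0.5, 0.2]
opening: 0.5
grasp_force: 0.0
```

```bash
python3 -c "
from h import *
to([549.7,-116.7,49],136.4)
im=save('scene','s2.png')
s=cv2.imread('pics/s2.png')[120:225,220:340]; cv2.imwrite('pics/s2c.png',cv2.convertScaleAbs(cv2.resize(s,(680,595),interpolation=cv2.INTER_CUBIC),alpha=1.4))"
```

```text
t 4.375 pos [ 549.8 -117.1   49.9] phi 136.07 az needed -0.33 j [-0.33  0.53  1.77  0.    0.85 -1.14] F [ 0.4 -0.5  0.2] op 0.5028221861146522
shift tool [0.3 0.2 0.9]
```

View pics/s2c.png

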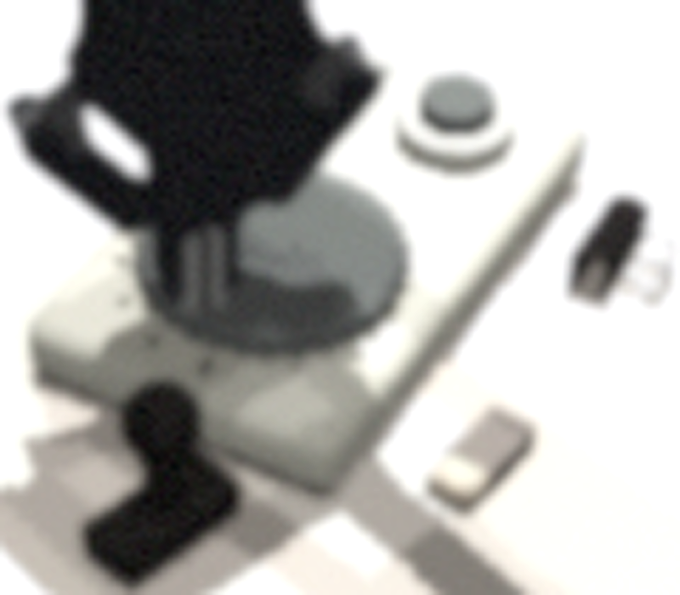

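The finger is down at about (205,290) beside the hidden lug and touches nothing. I'll close in on the lug.

Request:
step_arm(moves=[[-4,0,0,0,0,0],[-3,0,0,0,0,0],[-2,0,0,0,0,0],[0,0,0,0,0,0]])

```text
time: 4.92
ee_pos: [556.8, -123.6, 50.4]
ee_rot: [0.0, 0.374, 0.927, 0.0]
contact_force: [0.1, 0.0, -0.6]
opening: 0.2
grasp_force: 0.0
```

Request:
step_arm(moves=[[-1.5,0,0,0,0,0],[0,0,0,0,0,0]])

```text
time: 5.18
ee_pos: [557.4, -124.3, 50.2]
ee_rot: [-0.0, 0.374, 0.927, 0.0]
contact_force: [0.2, 0.6, 0.7]
opening: -0.3
grasp_force: 0.4
```

Request:
step_arm(moves=[[-2.7,1.2,0,0,0,4],[0,0,0,0,0,0]])

```text
time: 5.42
ee_pos: [559.7, -124.9, 50.1]
ee_rot: [-0.001, 0.406, 0.914, 0.0]
contact_force: [-2.1, 2.2, 1.7]
opening: 0.2
grasp_force: 1.4
```

Request:
step_arm(moves=[[-2.7,1.2,0,0,0,4],[0,0,0,0,0,0]])

```text
time: 5.68
ee_pos: [563.3, -126.8, 50.2]
ee_rot: [0.0, 0.437, 0.9, -0.0]
contact_force: [0.0, 0.4, 0.0]
opening: -0.0
grasp_force: 0.4
```

Request:
step_arm(moves=[[-2.7,1.2,0,0,0,4],[0,0,0,0,0,0]])

```text
time: 5.92
ee_pos: [566.3, -128.5, 50.4]
ee_rot: [0.001, 0.468, 0.884, 0.0]
contact_force: [0.3, 0.3, -0.2]
opening: 0.1
grasp_force: 0.0
```

Request:
step_arm(moves=[[-2.7,1.2,0,0,0,4],[0,0,0,0,0,0]])

```text
time: 6.18
ee_pos: [568.6, -129.9, 50.4]
ee_rot: [0.0, 0.498, 0.867, 0.0]
contact_force: [-0.8, -0.2, 0.2]
opening: -0.2
grasp_force: 0.0
```

The first click jumped between 4° and 8° of arc, after a 3 N push. I expect the next jumps near 30°, 54° and 78°.

Request:
step_arm(moves=[[-2.7,1.2,0,0,0,4],[-2.7,1.2,0,0,0,4],[0,0,0,0,0,0]])

```text
time: 6.55
ee_pos: [572.6, -133.0, 50.2]
ee_rot: [-0.0, 0.557, 0.83, 0.0]
contact_force: [-0.7, 1.4, 1.0]
opening: 0.0
grasp_force: 0.8
```

Request:
step_arm(moves=[[-2.7,1.2,0,0,0,4],[0,0,0,0,0,0]])

```text
time: 6.8
ee_pos: [574.6, -134.9, 50.2]
ee_rot: [-0.0, 0.586, 0.81, 0.0]
contact_force: [-0.2, 2.0, 1.4]
opening: -0.2
grasp_force: 1.1
```

Request:
step_arm(moves=[[-2.7,1.2,0,0,0,4],[0,0,0,0,0,0]])

```text
time: 7.05
ee_pos: [577.1, -137.7, 50.3]
ee_rot: [0.0, 0.614, 0.789, -0.0]
contact_force: [-0.1, 0.2, -0.0]
opening: -0.3
grasp_force: 0.3
```

Request:
step_arm(moves=[[-2.7,1.2,0,0,0,4],[0,0,0,0,0,0]])

```text
time: 7.3
ee_pos: [579.2, -140.2, 50.4]
ee_rot: [0.0, 0.641, 0.768, 0.0]
contact_force: [0.1, -0.5, 0.5]
opening: 0.0
grasp_force: 0.0
```

```bash
cat > c.py <<'E'
from h import *
# dial axis assumed
o=telemetry.get_obs();q=o["ee_rot"];R=Ro.from_quat([q[1],q[2],q[3],q[0]])
print("t",o["time"],"tool rel axis (s,r)",R.inv().apply(np.array(o["ee_pos"])-[543.7,-163.3,o["ee_pos"][2]]).round(1),"F tool",R.inv().apply(o["contact_force"]).round(1))
to([549.7,-116.7,50],136.4)
E
python3 c.py
```

```text
t 7.3 tool rel axis (s,r) [16.4 39.   0. ] F tool [-0.5  0.  -0.5]
t 7.3 pos [ 579.2 -140.2   50.4] phi 100.26 az needed -36.14 j [-0.35  0.56  1.69 -0.    0.89 -0.53] F [ 0.1 -0.5  0.5] op 0.005749550598946877
shift tool [ 28.4 -24.8   0.3]
```

The second jump came at 28–32°, as expected. Continuing.

Request:
step_arm(moves=[[-2.7,1.2,0,0,0,4],[-2.7,1.2,0,0,0,4],[-2.7,1.2,0,0,0,4],[0,0,0,0,0,0]])

```text
time: 7.8
ee_pos: [583.2, -147.2, 50.3]
ee_rot: [-0.0, 0.718, 0.696, 0.0]
contact_force: [0.3, 2.0, 0.1]
opening: -0.2
grasp_force: 1.2
```

Request:
step_arm(moves=[[-2.7,1.2,0,0,0,4],[0,0,0,0,0,0]])

```text
time: 8.05
ee_pos: [584.3, -150.0, 50.3]
ee_rot: [-0.0, 0.742, 0.671, 0.0]
contact_force: [-0.2, 1.8, 0.4]
opening: 0.1
grasp_force: 1.1
```

Request:
step_arm(moves=[[-2.7,1.2,0,0,0,4],[0,0,0,0,0,0]])

```text
time: 8.3
ee_pos: [585.2, -153.3, 50.3]
ee_rot: [0.0, 0.765, 0.645, -0.0]
contact_force: [-0.9, 0.5, 0.5]
opening: -0.3
grasp_force: 0.2
```

Request:
step_arm(moves=[[-2.7,1.2,0,0,0,4],[0,0,0,0,0,0]])

```text
time: 8.55
ee_pos: [586.1, -156.3, 50.3]
ee_rot: [0.0, 0.787, 0.617, -0.0]
contact_force: [-0.1, -0.1, 0.0]
opening: 0.0
grasp_force: 0.0
```

```bash
python3 c.py
```

```text
t 8.55 tool rel axis (s,r) [16.9 39.5  0. ] F tool [-0.1 -0.1 -0. ]
t 8.55 pos [ 586.1 -156.3   50.3] phi 76.26 az needed -60.14 j [-0.37  0.57  1.67 -0.    0.9  -0.13] F [-0.1 -0.1  0. ] op 0.027832149076543043
shift tool [ 29.8 -44.8   0.3]
```

The third jump came at 52–56°. Now the fourth, expected at about 76–80°.

Request:
step_arm(moves=[[-2.7,1.2,0,0,0,4],[-2.7,1.2,0,0,0,4],[-2.7,1.2,0,0,0,4],[0,0,0,0,0,0]])

```text
time: 9.05
ee_pos: [587.0, -164.4, 50.3]
ee_rot: [-0.0, 0.847, 0.532, 0.0]
contact_force: [0.1, 2.0, 0.4]
opening: 0.3
grasp_force: 1.1
```

Request:
step_arm(moves=[[-2.7,1.2,0,0,0,4],[0,0,0,0,0,0]])

```text
time: 9.3
ee_pos: [586.8, -167.4, 50.3]
ee_rot: [-0.0, 0.865, 0.502, 0.0]
contact_force: [0.9, 1.7, -0.6]
opening: -0.0
grasp_force: 1.0
```

Request:
step_arm(moves=[[-2.7,1.2,0,0,0,4],[0,0,0,0,0,0]])

```text
time: 9.55
ee_pos: [586.4, -170.7, 50.3]
ee_rot: [0.0, 0.882, 0.472, -0.0]
contact_force: [1.1, 0.4, -0.0]
opening: 0.1
grasp_force: 0.2
```

```bash
python3 c.py
```

```text
t 9.55 tool rel axis (s,r) [17.5 39.6 -0. ] F tool [1.  0.6 0. ]
t 9.55 pos [ 586.4 -170.7   50.3] phi 56.27 az needed -80.13 j [-0.4   0.58  1.66 -0.    0.91  0.19] F [ 1.1  0.4 -0. ] op 0.09262183674217121
shift tool [ 24.6 -60.5   0.3]
```

Four jumps counted. I'll back off, lift and look.

Request:
step_arm(moves=[[6,0,0,0,0,0],[3,0,0,0,0,0],[0,0,-20,0,0,0],[0,0,-40,0,0,0],[0,0,-50,0,0,0],[0,0,-50,0,0,0],[0,0,0,0,0,0]])

```text
time: 10.42
ee_pos: [594.8, -164.2, 215.3]
ee_rot: [0.004, 0.882, 0.471, 0.003]
contact_force: [0.7, -0.6, -0.1]
opening: -0.0
grasp_force: 0.0
```

```bash
python3 -c "
from h import *
im=save('scene','s3.png')
print(viewer.spot_in('scene','dial_lug'))
to([519.2,-268.8,75],56)
s=cv2.imread('pics/s3.png')[120:225,220:340]; cv2.imwrite('pics/s3c.png',cv2.convertScaleAbs(cv2.resize(s,(680,595),interpolation=cv2.INTER_CUBIC),alpha=1.4))
a=[543.7,-163.3]
for k in range(2,9):
  th=np.radians(96-24*k-1.6); u=proj('scene',[a[0]+38*np.cos(th),a[1]+38*np.sin(th),62])[0]; print(k,((u-[220,120])*5.667).round())
"
```

```text
[{'position': [29.2, -53.0, 937.4], 'score': 0.61}]
t 10.525 pos [ 591.7 -163.1  210.7] phi 56.13 az needed 0.13 j [-0.38  0.4   1.51 -0.    1.24  0.21] F [-0.4  0.4  0.6] op 0.047989914610313544
shift tool [-128.2   -1.4  135.7]
2 [170. 222.]
3 [167. 194.]
4 [181. 168.]
5 [210. 148.]
6 [249. 137.]
7 [292. 137.]
8 [331. 149.]
```

View pics/s3c.png

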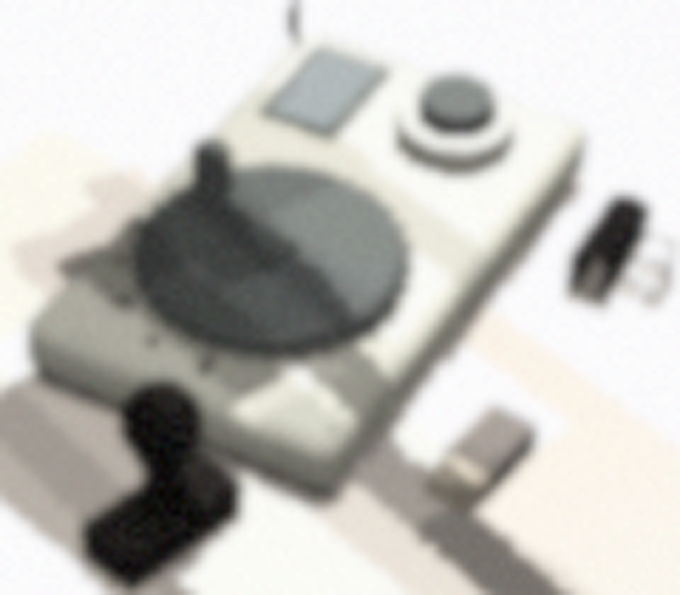

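The lug now stands at about (211,150) in the crop, which is near the prediction for position 5, not 6. I'll move the arm clear and compare the start and current pictures with care before pressing the key.

Request:
step_arm(moves=[[-50,0,0,0,0,0],[-50,0,0,0,0,0],[-50,0,0,0,0,0],[-50,0,0,0,0,0],[-50,0,0,0,0,0],[0,0,0,0,0,0]])

```text
time: 11.28
ee_pos: [449.4, -372.6, 208.3]
ee_rot: [-0.001, 0.883, 0.468, -0.001]
contact_force: [-0.3, 0.2, 0.6]
opening: -0.3
grasp_force: 0.0
```

```bash
python3 -c "
from h import *
save('top','t4.png'); save('scene','s4.png')
L=[]
for f in ('t0','t4'):
  t=cv2.imread('pics/%s.png'%f)[150:205,270:345]; L.append(cv2.convertScaleAbs(cv2.resize(t,(390,286),interpolation=cv2.INTER_CUBIC),alpha=1.8,beta=-30))
M=[]
for f in ('s0','s4'):
  t=cv2.imread('pics/%s.png'%f)[135:190,235:310]; M.append(cv2.convertScaleAbs(cv2.resize(t,(390,286),interpolation=cv2.INTER_CUBIC),alpha=1.6,beta=-20))
cv2.imwrite('pics/cmp.png',np.vstack([np.hstack(L),np.hstack(M)]))
sc=5.2
for n,p,off in (('top',(543.5,-200.5,-.0299),(270,150)),('scene',(541,-195.8,-.0256),(235,135))):
  c,s=np.cos(p[2]),np.sin(p[2]); a=[p[0]-s*36,p[1]+c*36]
  for k in range(0,8):
    th=np.radians(96-24*k)+p[2]
    P=[[a[0]+38*np.cos(th),a[1]+38*np.sin(th),z] for z in (62,42)]
    print(n,k,[((u-off+.5)*sc).round() for u in proj(n,P)])
"
```

```text
top 0 [array([107., 148.]), array([103., 151.])]
top 1 [array([111., 112.]), array([107., 115.])]
top 2 [array([130.,  80.]), array([126.,  84.])]
top 3 [array([160.,  59.]), array([155.,  63.])]
top 4 [array([196.,  51.]), array([190.,  56.])]
top 5 [array([233.,  59.]), array([226.,  64.])]
top 6 [array([262.,  81.]), array([255.,  86.])]
top 7 [array([281., 114.]), array([273., 117.])]
scene 0 [array([133., 174.]), array([133., 213.])]
scene 1 [array([100., 158.]), array([100., 197.])]
scene 2 [array([ 80., 135.]), array([ 81., 173.])]
scene 3 [array([ 77., 109.]), array([ 78., 147.])]
scene 4 [array([90., 85.]), array([ 90., 123.])]
scene 5 [array([117.,  66.]), array([117., 105.])]
scene 6 [array([153.,  57.]), array([152.,  95.])]
scene 7 [array([192.,  57.]), array([191.,  95.])]
```

View pics/cmp.png

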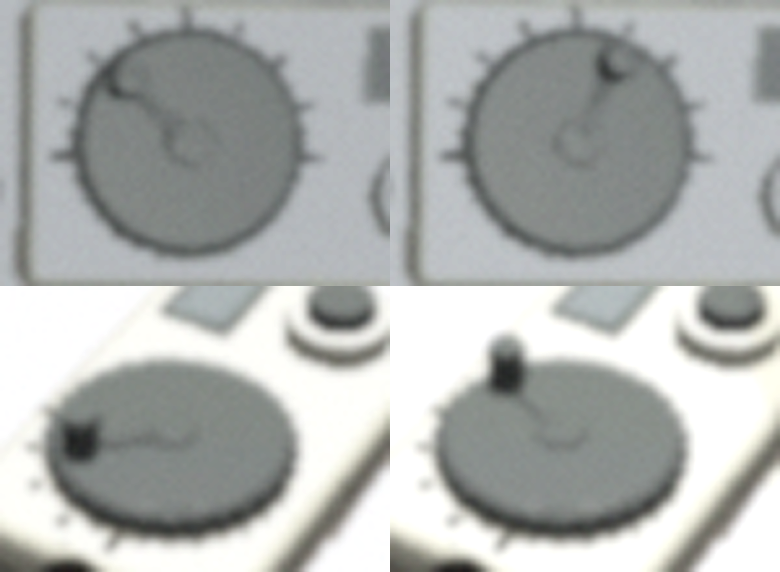

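Both views agree: the lug started at position 2 and is now at position 5, so only three clicks were made. The last push stopped at the half-way crest and the dial fell back. I'll return and push the fourth a little further.

Request:
step_arm(moves=[[50,0,0,0,0,0],[50,0,0,0,0,0],[50,0,0,0,0,0],[50,0,0,0,0,0],[50,0,0,0,0,0],[5,0,0,0,0,0],[0,0,0,0,0,0]])

```text
time: 12.25
ee_pos: [594.0, -157.6, 209.5]
ee_rot: [-0.001, 0.882, 0.471, -0.001]
contact_force: [0.2, 0.2, -0.3]
opening: 0.2
grasp_force: 0.0
```

```bash
python3 -c "
from h import *
to([594.7,-158.2,50],56.3)"
```

```text
t 12.25 pos [ 594.  -157.6  209.5] phi 56.24 az needed -0.06 j [-0.37  0.4   1.5  -0.    1.24  0.22] F [ 0.2  0.2 -0.3] op 0.15530788315535266
shift tool [ -0.    1.2 159.5]
```

Request:
step_arm(moves=[[0,1,40,0,0,0],[0,0,40,0,0,0],[0,0,40,0,0,0],[0,0,20,0,0,0],[0,0,12,0,0,0],[0,0,7,0,0,0],[0,0,0,0,0,0]])

```text
time: 13.12
ee_pos: [595.2, -159.8, 51.5]
ee_rot: [0.0, 0.883, 0.47, 0.0]
contact_force: [-0.6, -0.7, 0.1]
opening: 0.1
grasp_force: 0.0
```

Request:
step_arm(moves=[[-4,0,0,0,0,0],[-4,0,0,0,0,0],[-4,0,0,0,0,0],[-2,0,0,0,0,0],[0,0,0,0,0,0]])

```text
time: 13.75
ee_pos: [586.8, -171.4, 51.3]
ee_rot: [-0.0, 0.883, 0.47, -0.0]
contact_force: [0.1, 1.2, 0.3]
opening: -0.1
grasp_force: 0.3
```

```bash
python3 c.py
```

```text
t 13.75 tool rel axis (s,r) [17.4 40.3 -0. ] F tool [ 1.1 -0.6 -0.3]
t 13.75 pos [ 586.8 -171.4   51.3] phi 56.08 az needed -80.32 j [-0.4   0.58  1.65 -0.    0.91  0.2 ] F [0.1 1.2 0.3] op -0.13875170407532375
shift tool [ 24.6 -61.3   1.3]
```

Request:
step_arm(moves=[[-2.7,1.0,0,0,0,4],[0,0,0,0,0,0]])

```text
time: 14.0
ee_pos: [585.8, -173.9, 51.0]
ee_rot: [-0.001, 0.898, 0.439, -0.001]
contact_force: [0.0, 0.1, 0.2]
opening: 0.0
grasp_force: 0.0
```

Request:
step_arm(moves=[[-2.7,1.0,0,0,0,4],[0,0,0,0,0,0],[0,0,0,0,0,0]])

```text
time: 14.38
ee_pos: [585.5, -176.5, 51.1]
ee_rot: [-0.0, 0.913, 0.408, -0.0]
contact_force: [-0.8, -0.6, 0.3]
opening: -0.0
grasp_force: 0.0
```

Request:
step_arm(moves=[[6,0,0,0,0,0],[6,0,0,0,0,0],[0,0,-20,0,0,0],[0,0,-40,0,0,0],[0,0,-40,0,0,0],[0,0,-40,0,0,0],[0,0,0,0,0,0]])

```text
time: 15.25
ee_pos: [596.6, -168.3, 195.2]
ee_rot: [0.003, 0.913, 0.408, 0.003]
contact_force: [-0.9, 1.2, 0.7]
opening: -0.1
grasp_force: 0.0
```

```bash
python3 -c "
from h import *
to([519.2,-268.8,100],56)"
```

```text
t 15.25 pos [ 596.6 -168.3  195.2] phi 48.13 az needed -7.87 j [-0.39  0.42  1.51  0.    1.2   0.34] F [-0.9  1.2  0.7] op -0.0855795782996373
shift tool [-126.8    8.8   94.9]
```

Request:
step_arm(moves=[[-50,0,0,0,0,0],[-50,0,0,0,0,0],[-50,0,0,0,0,0],[-50,20,0,0,0,0],[-50,20,0,0,0,0],[0,0,0,0,0,0]])

```text
time: 16.0
ee_pos: [455.2, -383.6, 190.2]
ee_rot: [0.0, 0.914, 0.406, -0.0]
contact_force: [0.1, 0.7, 0.8]
opening: -0.1
grasp_force: 0.0
```

```bash
python3 -c "
from h import *
save('top','t5.png'); save('scene','s5.png')
t=cv2.imread('pics/t5.png')[150:205,270:345]; s=cv2.imread('pics/s5.png')[135:190,235:310]
cv2.imwrite('pics/cmp2.png',np.hstack([cv2.convertScaleAbs(cv2.resize(x,(390,286),interpolation=cv2.INTER_CUBIC),alpha=1.7,beta=-25) for x in (t,s)]))
to([519.2,-268.8,100],56)"
```

```text
t 16.1 pos [ 456.  -379.9  190.1] phi 48.01 az needed -7.99 j [-0.81  0.39  1.57  0.    1.18 -0.08] F [ 0.3  0.3 -0.2] op -0.24118590507600174
shift tool [124.8 -27.1  90.2]
```

View pics/cmp2.png

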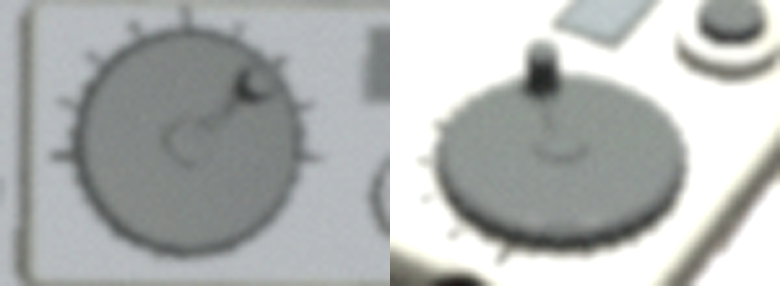

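The lug is now at about (257,84) in the top crop and (153,50) in the scene crop. Both match position 6, four clicks from the start. Now the key.

Request:
step_arm(moves=[[42,-9,20,0,0,0],[42,-9,20,0,0,0],[41,-9,20,0,0,0],[0,0,20,0,0,0],[0,0,10,0,0,0],[0,0,20,0,0,0],[0,0,12,0,0,0],[0,0,0,0,0,0]])

```text
time: 17.1
ee_pos: [519.3, -268.9, 68.6]
ee_rot: [-0.001, 0.913, 0.407, -0.0]
contact_force: [1.1, 0.1, 0.4]
opening: 0.5
grasp_force: 0.0
```

```bash
python3 -c "
from h import *
to([519.2,-268.8,56],48)"
```

```text
t 17.1 pos [ 519.3 -268.9   68.6] phi 48.08 az needed 0.08 j [-0.6   0.53  1.7   0.    0.92  0.14] F [1.1 0.1 0.4] op 0.4588454565235522
shift tool [ 0.  -0.1 12.6]
```

Request:
step_arm(moves=[[0,0,8,0,0,0],[0,0,6,0,0,0],[0,0,4,0,0,0],[0,0,3,0,0,0],[0,0,2,0,0,0],[0,0,0,0,0,0]])

```text
time: 17.85
ee_pos: [519.9, -269.5, 46.4]
ee_rot: [-0.0, 0.913, 0.407, -0.0]
contact_force: [-1.0, 0.0, 4.3]
opening: -0.4
grasp_force: 1.7
```

Request:
step_arm(moves=[[0,0,1.5,0,0,0],[0,0,0,0,0,0]])

```text
time: 18.1
ee_pos: [519.9, -269.5, 44.9]
ee_rot: [-0.0, 0.913, 0.407, -0.0]
contact_force: [-1.6, -0.0, 4.1]
opening: -0.1
grasp_force: 2.2
```

Request:
step_arm(moves=[[0,0,1,0,0,0],[0,0,0.5,0,0,0],[0,0,0,0,0,0]])

```text
time: 18.48
ee_pos: [520.0, -269.5, 44.0]
ee_rot: [0.0, 0.913, 0.407, 0.0]
contact_force: [-3.6, 1.1, 10.5]
opening: -0.0
grasp_force: 5.3
```

Request:
step_arm(moves=[[0,0,0.5,0,0,0],[0,0,0.5,0,0,0],[0,0,0,0,0,0]])

```text
time: 18.85
ee_pos: [520.0, -269.5, 43.9]
ee_rot: [0.0, 0.913, 0.407, 0.0]
contact_force: [-4.9, 2.0, 17.9]
opening: -0.3
grasp_force: 9.2
```

The force rose sharply at z = 44 mm, so the key is right down. I'll let it up and check.

Request:
step_arm(moves=[[0,0,-3,0,0,0],[0,0,-5,0,0,0],[0,0,-15,0,0,0],[0,0,-40,0,0,0],[0,0,-50,0,0,0],[-50,0,0,0,0,0],[-50,0,0,0,0,0],[0,0,0,0,0,0]])

```text
time: 19.85
ee_pos: [451.7, -346.3, 156.2]
ee_rot: [0.001, 0.914, 0.406, -0.0]
contact_force: [0.4, -0.6, 0.6]
opening: -0.1
grasp_force: 0.0
```

Request:
step_arm(moves=[[0,0,0,0,0,0],[0,0,0,0,0,0]])

```text
time: 20.1
ee_pos: [453.9, -343.0, 155.3]
ee_rot: [-0.0, 0.913, 0.408, 0.0]
contact_force: [0.6, 1.3, -0.1]
opening: -0.5
grasp_force: 0.0
```

```bash
python3 -c "
from h import *
save('scene','s6.png')
a=cv2.imread('pics/s5.png').astype(int);b=cv2.imread('pics/s6.png').astype(int)
for n,(x0,x1,y0,y1) in {'lug':(255,275,135,165),'key':(288,312,130,152),'stamp':(232,265,180,225)}.items():
  print(n,np.abs(a-b)[y0:y1,x0:x1].mean().round(1))
cv2.imwrite('pics/s6c.png',cv2.convertScaleAbs(cv2.resize(b[120:225,220:340].astype(np.uint8),(680,595),interpolation=cv2.INTER_CUBIC),alpha=1.4))"
```

```text
lug 1.1
key 4.2
stamp 1.5
```

View pics/s6c.png

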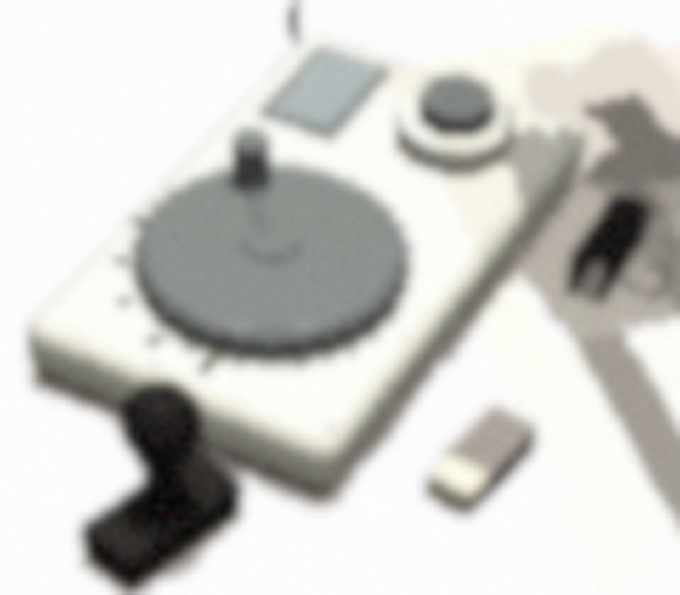

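The lug is unchanged at position 6, (250,140). The key is up at (458,103), and the stamp, eraser and clip are where they were.

```bash
python3 -c "
from cell import env
print(env.hand_in())"
```

```text
the job is handed in; nothing more can be done
None
```

The dial was turned four clicks clockwise (the fourth took a second push), then the key was pressed right down and came up again; nothing else in the scene moved, and the job is handed in, with no verdict returned.

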